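# Stand the slumped spray can up in its bin and shut the keeper

## Robot

A 6-joint arm with a two-finger parallel gripper is mounted at the origin on a cart in front of the work surface, level with it; the furniture and walls round the work are solid. World frame = base frame: x ahead of the robot, y to its left, z up, the work surface at z = 0. Lengths are in mm, angles in rad, forces in N, time in s.
With the tool pointing down it reaches from about 350 to 775 mm from the base axis. Payload 7.3 kg.
Tool frame: the origin (TCP) lies at the very end of the fingers, on their centre line; the grasp point (between the pads) lies 19 mm behind it (pinch_z is the distance from the TCP to the grasp point, in mm); z points along the fingers, y is the direction in which the jaws open and shut (so a half turn about z gives the same grasp; the last joint's range is limited). The gripper opens to 92 mm and grips with 3 to 60 N. Pads are 19 mm wide; open, the fingers measure 130 mm over their backs; the gripper's body (75 mm by 190 mm) begins 47 mm behind the grasp point.
Start: joints at [-1.483, 0.342, 1.524, -0, 1.275, -0.146], TCP at [121.651, -510.731, 226.741] pointing down, gripper open.
Joint ranges: [-2.53, 2.53], [-0.77, 2.02], [0.04, 2.7], [-1, 4.14], [0.28, 2.66], [-3.11, 3.11]. Speed limits (rad/s): [2.57, 2.57, 3.14, 3.14, 3.14, 3.14].

## Interface

Orientations are given as [roll, pitch, yaw] about the fixed x, y, z axes, in that order (R = Rz(yaw) Ry(pitch) Rx(roll)).
In Python, from plant import * gives the robot as it stands.
- The arm moves only by the tool step_arm, never from a script. Its argument "moves" is one flat list of numbers, 7 for each row, row after row: the shift along the tool's x, y, z scaled (see below), then the turn, a rotation vector about the tool's x, y, z scaled (see below), then the closure, from -1 (fully open) to 1 (shut). A call has 1 to 8 rows; each row shifts and turns the pose as measured when the row begins, along the tool's axes as they then stand; what a row does not reach is not made up. The controller multiplies each number of a shift by 2 cm and each number of a turn by 4 degrees. A row lasts 1/12 s, in which the tool goes at most 41.7 mm and 7.16 degrees, less where a joint would pass 70% of its speed; a pose out of reach is approached as far as the arm can. A call with a number of a shift or a turn outside -1 to 1 is refused whole. A call with a gripper value outside its range is refused whole. The fingers move at their own pace and stop on an object; the grip force is fixed at half the most. Time passes only in rows, so rows that do not move let the fingers close. It gives the time, the measured TCP pose, the force and the opening at its end, in the units of the state.
- get_obs(): the state, without advancing time (a new reading comes with each control period).
- capture(name): name is "side" or "top" or "wrist"; returns the picture (480x640x3 uint8, red, green, blue); there is no depth.
- get_calibration(name): a dict with "mtx" (3x3 intrinsics, pixels), "eye" and "orientation" of the camera in the world; the wrist camera has in their place "mount" (4x4, takes a point from camera to tool coordinates, whose origin is the TCP and whose axes are the flange's). Camera axes: x right, y down, z forward; pixel columns grow to the right and rows downward; lengths in mm; the calibration is good to about 2 mm. A picture is of the moment at which its call begins: read the wrist's pose just before it. get_calibration takes no time and is no camera call.
- close_job(): hands the job in, once; it reports no verdict.
The state is a dict: "time": time; "joint_positions": joint angles; "dq": joint speeds; "tau": joint torques, N m; "tool_pos": TCP position; "tcp_rot": TCP orientation; "contact_force": force on the tool from outside, world axes, zero at the start; "moment": the same for the moment, N m; "grip_width": finger opening in mm.
Only numpy, scipy, OpenCV 4.12 (cv2) and the standard library are available. Lean on these libraries where they do the work, as an engineer would, in place of code of your own. Each camera call takes 0.05 s, during which the arm holds its last target.

## Task

The slim spray can has slumped over in its deep blue bin. Without lifting it out, tip it up until it stands on its foot on the bin floor at the end wall opposite the one it leans over, then swing the steel keeper bar fully across the bin to its stop so that the can stays upright. Leave the mug, tape roll and pen as they are.

Things in the scene. Friction and masses are not known exactly. Their poses are not given: they have to be found in the camera images.
- bin: blue open deep bin, screwed down: inside 112 x 66 mm, walls 5 mm thick, rim 104 mm and inner floor 4 mm above the desk. Origin: centre of its underside. x axis along its length, from the home end wall (inner face at x = -56 mm, where the can must stand) to the lean end wall (inner face at x = +56 mm, over which the can leans at the start); y across; z up
- can: slim rigid spray can, white and green, orange cap; 40 mm diameter, 165 mm tall, about 0.12 kg. Origin: centre of its flat underside; z axis towards the cap. It starts leaning about 39 degrees: foot at the home end wall, side on the lean end wall's rim, cap sticking out beyond that wall and 30 mm above its rim. It drops onto its foot by itself once within about 10 degrees of upright
- can_top (a point): centre of the flat top of the can's orange cap (37 mm diameter, 26 mm tall), 165 mm along its axis from the underside
- keeper_pivot (a point): the upright pivot of the keeper bar, beside the rim of the bin's +y long wall, 4 mm from mid-length towards the home end, 112 mm above the desk (fixed on the bin)
- keeper_post (a point): middle of the red finger post on the keeper bar: 10 mm diameter with a 14 mm ball on top, rising from 118 mm to 155 mm above the desk, this point 133 mm above it; it lies 62 mm from the pivot. The steel bar itself is 8 mm wide, 12 mm high, just above the rim (106 to 118 mm)
- keeper (a joint): angle of the keeper bar, rad: at 0 it points along the bin's +x, swung 30 degrees outward (to +y); it grows as the bar swings, clockwise from above, over the bin's mouth; at its stop, 2.09, it lies straight across the bin, with 8 mm of play to a can standing against the home end wall. Stiff (about 1 N at the post); stays where it is left
- mug: white mug beside the work, 95 mm tall; origin at the centre of its underside; leave alone
- tape: black roll of tape lying flat, 63 mm across; origin at the centre of its underside; leave alone
- flux_pen: white and green pen lying on the desk, 127 mm long; origin at the centre of its underside; leave alone

How it is judged (in metres and radians):
On the way, in this order (a step that is already met when the one before it is completed fails the run):
1. the can stands upright on the bin floor near the home end wall, with the keeper not yet across (angle between can's own z axis and vertical below 0.09 rad and x of can in the frame of bin below -0.02 m and height (world z) of can below 0.012 m and value of joint keeper below 1.5 rad), for 0.3 s.
2. the keeper is swung fully across (value of joint keeper above 2.01 rad), for 0.2 s.
At the end, for the whole second after the job is handed in: the can stands on its foot on the bin floor within 5 degrees of upright, at the home end (its axis no more than 36 mm from that wall's inner face), at rest, and the keeper is within 0.08 rad of its stop across the bin (angle between can's own z axis and vertical below 0.09 rad and x of can in the frame of bin between -0.056 and -0.02 m and height (world z) of can below 0.012 m and value of joint keeper above 2.01 rad and linear speed of can below 0.02 m/s); the robot touches nothing.
It fails at once if the can is lifted out (its underside more than 50 mm above the desk) (height (world z) of can above 0.05 m).
It fails at once if the mug, tape or pen is moved by more than 30 mm (distance of any of mug, tape, flux_pen from where it was at the start of the episode above 0.03 m).
It also fails if it takes over 45 s, if anything falls off the work surface, if the arm or the gripper's body presses on something with over 40 N, if the wrist force passes 120 N, or if a joint passes its speed limit or range.

## Working session

There is one attempt and no reset: what is moved stays moved. The work goes in short steps, Python scripts to look and compute and a tool call to move; the robot and the scene stay as the last step left them, time stands still between calls to the robot, and variables do not carry over. Pictures are saved under pics/ and viewed, and the job is handed in when it is done.

Besides the shell and the picture viewer there is one more tool, called after "Emit:" as name(argument=value, ...) on one line, values as JSON. step_arm: Moves the arm, as the interface text tells. Shifts and turns lie within -1 to 1; 1 stands for 2 cm of shift or 4 degrees of turn. Its arguments: {"type":"object","properties":{"moves":{"type":"array"}},"required":["moves"]}

```bash
mkdir -p pics; ls; python3 - <<'E'
from plant import *
import cv2
print(get_obs())
for n in ("side","top","wrist"):
    c=get_calibration(n); print(n,c)
    cv2.imwrite(f"pics/{n}0.png",cv2.cvtColor(capture(n),cv2.COLOR_RGB2BGR))
E
```

```text
pics
{'time': 0.0, 'joint_positions': array([-1.48302339e+00,  3.42718476e-01,  1.52501600e+00, -3.05728411e-06,
        1.27539528e+00, -1.45985925e-01]), 'dq': array([-0.00017658,  0.00167205,  0.00038894,  0.00103338, -0.00050354,
        0.00152087]), 'tau': array([-1.67695100e-03, -4.31242025e+01, -2.44223410e+01,  7.15413317e-02,
        5.57461591e-02, -1.24529652e-04]), 'tool_pos': array([ 121.60072177, -510.30573785,  226.04752187]), 'tcp_rot': array([-3.14007147e+00, -2.20707657e-04,  2.33759582e-01]), 'contact_force': array([ 0.15005759, -0.33060504,  0.25708604]), 'moment': array([-0.01038042,  0.00862455, -0.03441926]), 'grip_width': 91.70544527343931}
side {'mtx': array([[474.48331384,   0.        , 318.24824335],
       [  0.        , 474.48331384, 239.28823566],
       [  0.        ,   0.        ,   1.        ]]), 'eye': array([ 302.79187578, -898.99140794,  431.78710896]), 'orientation': array([-1.93311448, -0.01031103, -0.25444177])}
top {'mtx': array([[481.01672034,   0.        , 319.29742377],
       [  0.        , 481.01672034, 234.68730515],
       [  0.        ,   0.        ,   1.        ]]), 'eye': array([ 389.08979464, -133.54100332,  939.66165377]), 'orientation': array([-3.02162472,  0.009108  , -1.54602598])}
wrist {'mtx': array([[352.68360419,   0.        , 319.61600597],
       [  0.        , 352.68360419, 235.79627337],
       [  0.        ,   0.        ,   1.        ]]), 'mount': array([[ 3.35126846e-06, -9.61667698e-01, -2.74217501e-01,
         7.59760451e+01],
       [ 9.99999705e-01, -2.07255262e-04,  7.39055521e-04,
         2.92262285e-01],
       [-7.67558842e-04, -2.74217422e-01,  9.61667415e-01,
        -1.58792612e+02],
       [ 0.00000000e+00,  0.00000000e+00,  0.00000000e+00,
         1.00000000e+00]])}
```

View pics/side0.png

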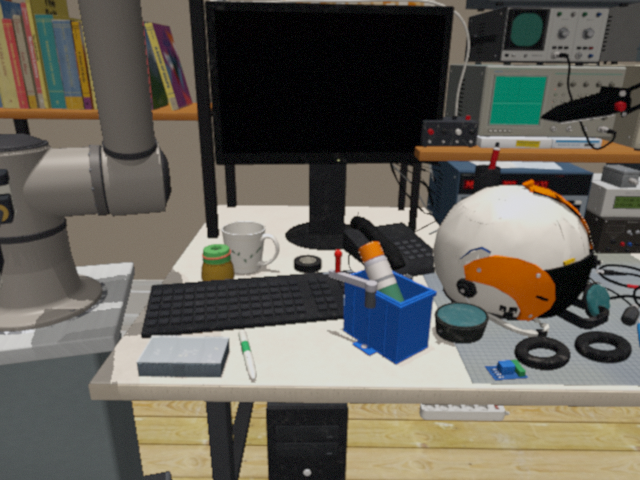

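View pics/top0.png

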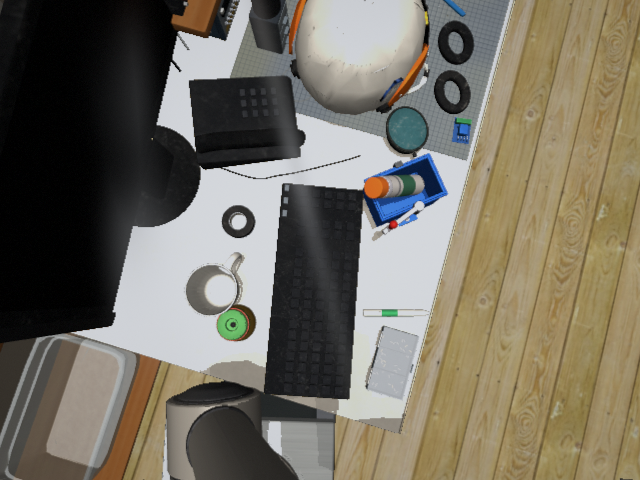

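```bash
python3 - <<'E'
import cv2
t=cv2.imread("pics/top0.png");s=cv2.imread("pics/side0.png")
cv2.imwrite("pics/tc.png",cv2.resize(t[140:250,345:465],None,fx=6,fy=5.4545,interpolation=cv2.INTER_CUBIC))
cv2.imwrite("pics/sc.png",cv2.resize(s[230:370,320:460],None,fx=4.2,fy=4.2,interpolation=cv2.INTER_CUBIC))
E
```

```text
(no output)
```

View pics/tc.png

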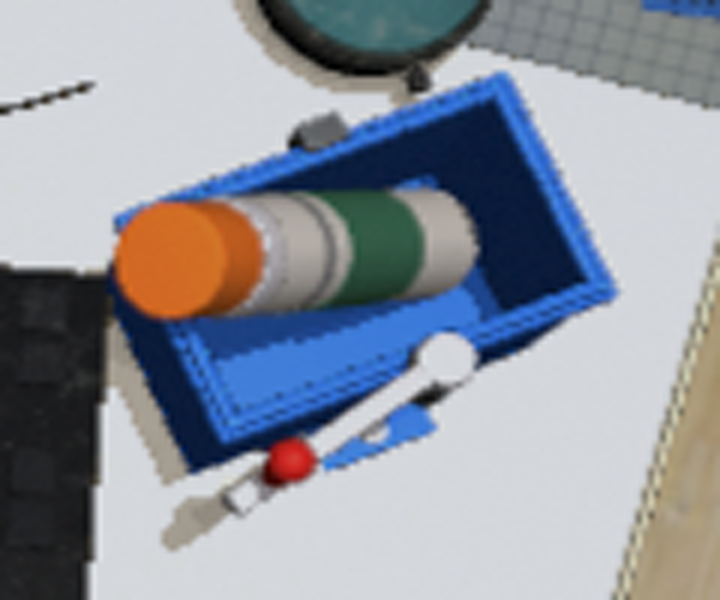

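View pics/sc.png

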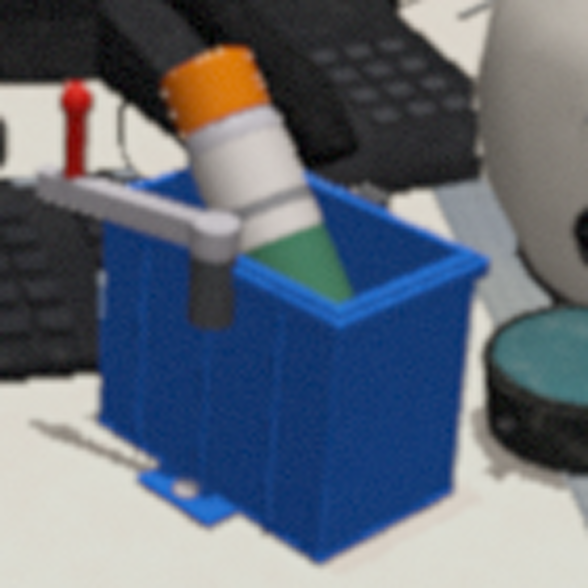

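View pics/wrist0.png

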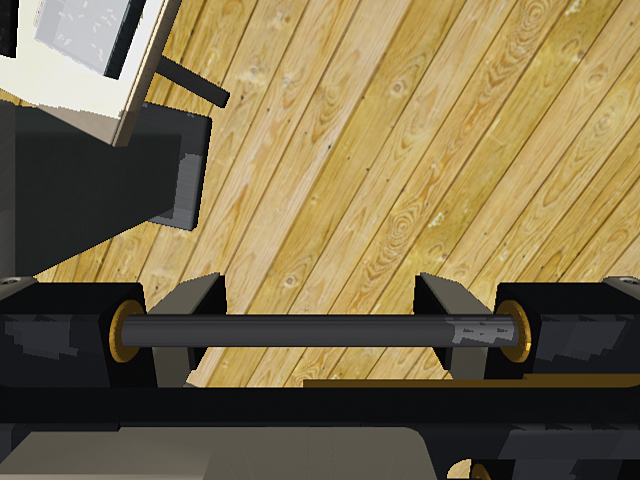

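```bash
cat > h.py <<'E'
import numpy as np,cv2
from scipy.spatial.transform import Rotation as Ro
from plant import *
def ray(n,px):
    c=get_calibration(n);R=Ro.from_euler('xyz',c['orientation']).as_matrix()
    d=R@np.linalg.solve(c['mtx'],[px[0],px[1],1.]);return np.array(c['eye']),d
def plane(n,px,z):
    e,d=ray(n,px);return e+d*(z-e[2])/d[2]
def tri(p1,p2):
    e1,d1=ray('top',p1);e2,d2=ray('side',p2)
    A=np.stack([d1,-d2],1);t=np.linalg.lstsq(A,e2-e1,rcond=None)[0]
    a=e1+d1*t[0];b=e2+d2*t[1];return (a+b)/2,np.linalg.norm(a-b)
E
python3 - <<'E'
from h import *
f=lambda u,v:(345+u/6-.4,140+v/5.4545-.4)
g=lambda u,v:(320+u/4.2-.4,230+v/4.2-.4)
P=[plane('top',f(*p),104)[:2] for p in [(505,72),(618,292),(225,443),(115,222)]]
for p in P: print(p.round(1))
for i in range(4): print(np.linalg.norm(P[i]-P[(i+1)%4]))
c=np.mean(P,0);x=(P[3]+P[2]-P[0]-P[1]);print('c',c,'yawx',np.degrees(np.arctan2(x[1],x[0])))
y=(P[1]+P[2]-P[0]-P[3]);print(np.degrees(np.arctan2(y[1],y[0])))
print('side corners')
for p in [(345,322),(488,262)]: print(plane('side',g(*p),104).round(1))
print('ball',tri(f(291,460),g(77,95)), plane('top',f(291,460),148))
print('pivot',plane('top',f(446,358),118))
def cen(n,h):
    im=cv2.cvtColor(cv2.imread(f"pics/{n}0.png"),cv2.COLOR_BGR2HSV);print()
print('captop',plane('top',f(172,260),145))
E
```

```text
[ 641.2 -314.9]
[ 568.8 -347.9]
[ 516.7 -233. ]
[ 588.6 -199.8]
79.60255022520967
126.16585793902681
79.10254515609593
126.55627014667235
c [ 578.81774595 -273.89528716] yawx 114.48508228432556
-155.39246397975376
side corners
[ 571.9 -350.4  104. ]
[ 640.7 -321.2  104. ]
ball (array([ 505.9760799 , -245.84803972,  151.37336879]), np.float64(2.600322059025626)) [ 505.19143679 -246.00141774  148.        ]
pivot [ 543.31774039 -294.67361524  118.        ]
captop [ 567.15792653 -212.71511899  145.        ]
```

```bash
python3 - <<'E'
from h import *
c=np.array([579,-274.]);a=np.radians(114.5);X=np.array([np.cos(a),np.sin(a)]);Y=np.array([-X[1],X[0]])
for px in [(300,75),(310,92),(345,112),(370,108),(400,85),(425,30)]:
  for z in (80,150):
    p=plane('top',px,z)[:2];print(px,z,p.round(),'bin',(p-c)@X.round(2),(p-c)@Y)
print(tri((360,30),(515,200)))
for z in(150,250): print(plane('side',(515,188),z),plane('side',(436,245),z))
g=lambda u,v:(320+u/4.2-.4,230+v/4.2-.4)
f=lambda u,v:(345+u/6-.4,140+v/5.4545-.4)
p,e=tri(f(172,260),g(208,62));print('captop',p,e,(p[:2]-c)@X,(p[:2]-c)@Y)
# foot end axis: can bottom visible ellipse near
for n,m in(('tape',(238,221)),('mug',(213,289))):print(n,plane('top',m,10))
# orange/cap boundary ring center
E
```

```text
(300, 75) 80 [793. -79.] bin 89.15638245387001 -275.65503472992293
(300, 75) 150 [760. -84.] bin 98.6446667977933 -243.8805572207698
(310, 92) 80 [760. -99.] bin 84.75734112909369 -237.5538910072236
(310, 92) 150 [ 730. -102.] bin 94.6038279022907 -208.88188997691455
(345, 112) 80 [ 723. -165.] bin 40.01600211275281 -176.1277414093392
(345, 112) 150 [ 696. -163.] bin 53.50565909995806 -152.45751107915325
(370, 108) 80 [ 732. -211.] bin -5.650084421257013 -164.86512407439207
(370, 108) 150 [ 704. -205.] bin 11.558042551619797 -142.11197921613334
(400, 85) 80 [ 778. -267.] bin -74.87772062367722 -183.61820888135478
(400, 85) 150 [ 746. -256.] bin -52.03256830145326 -159.33804937642793
(425, 30) 80 [ 887. -314.] bin -162.49999164430778 -264.307987309893
(425, 30) 150 [ 847. -299.] bin -132.51998697111787 -233.45747019366635
(array([ 837.08583874, -191.01633981,  193.24174418]), np.float64(33.47400886658617))
[1036.8238287    47.95066251  150.        ] [ 673.80815791 -249.13239247  150.        ]
[ 776.33215623 -288.09809215  250.        ] [ 542.14270185 -479.75295488  250.        ]
captop [ 568.97826841 -213.21002348  146.24124452] 4.251788306005898 59.472468660031495 -16.08980487137987
tape [524.11801145  37.38991609  10.        ]
mug [390.82756611  79.61088385  10.        ]
```

Emit:
step_arm(moves=[1, -0.47, 0, 0, 0, 0, 1, 1, -0.47, 0, 0, 0, 0, 1, 1, -0.47, 0, 0, 0, 0, 1, 1, -0.47, 0, 0, 0, 0, 1, 1, -0.47, 0, 0, 0, 0, 1, 1, -0.47, 0, 0, 0, 0, 1, 1, -0.47, 0, 0, 0, 0, 1, 1, -0.47, 0, 0, 0, 0, 1])

```text
time: 0.82
tool_pos: [261.5, -397.3, 223.5]
tcp_rot: [-3.136, 0.001, 0.226]
contact_force: [0.1, 0.1, -0.6]
grip_width: 43.3
```

Emit:
step_arm(moves=[1, -0.47, 0, 0, 0, 0, 1, 1, -0.47, 0, 0, 0, 0, 1, 1, -0.47, 0, 0, 0, 0, 1, 1, -0.47, 0, 0, 0, 0, 1, 1, -0.47, 0, 0, 0, 0, 1, 1, -0.47, 0, 0, 0, 0, 1, 1, -0.47, 0, 0, 0, 0, 1, 1, -0.47, 0, 0, 0, 0, 1])

```text
time: 1.48
tool_pos: [406.2, -280.5, 222.2]
tcp_rot: [-3.132, 0.003, 0.226]
contact_force: [0.6, -0.1, 0.7]
grip_width: 0.5
```

Emit:
step_arm(moves=[1, -0.47, 0, 0, 0, 0, 1, 1, -0.47, 0, 0, 0, 0, 1, 1, -0.47, 0, 0, 0, 0, 1, 1, -0.47, 0, 0, 0, 0, 1, 1, -0.47, 0, 0, 0, 0, 1, 1, -0.47, 0, 0, 0, 0, 1, 0.8, -0.3, 0, 0, 0, -1, 1, 0, 0, 0, 0, 0, -1, 1])

```text
time: 2.15
tool_pos: [531.7, -180.0, 219.8]
tcp_rot: [-3.128, 0.003, 0.372]
contact_force: [-0.4, 0.4, 0.5]
grip_width: 0.2
```

Emit:
step_arm(moves=[0, 0, 0, 0, 0, -1, 1, 0, 0, 0, 0, 0, -1, 1, 0, 0, 0, 0, 0, -1, 1, 0, 0, 0, 0, 0, -1, 1, 0, 0, 0, 0, 0, -1, 1, 0, 0, 0, 0, 0, -1, 1, 0, 0, 0, 0, 0, -1, 1, 0, 0, 0, 0, 0, -1, 1])

```text
time: 2.82
tool_pos: [531.8, -177.1, 216.1]
tcp_rot: [-3.121, -0.004, 0.963]
contact_force: [-1.1, -0.5, -0.1]
grip_width: 0.4
```

Emit:
step_arm(moves=[0, 0, 0, 0, 0, -1, 1, 0, 0, 0, 0, 0, -1, 1, 0, 0, 0, 0, 0, -1, 1, 0, 0, 0, 0, 0, -1, 1, 0, 0, 0, 0, 0, -1, 1, 0, 0, 0, 0, 0, -1, 1, 0, 0, 0, 0, 0, -1, 1, 0, 0, 0, 0, 0, -1, 1])

```text
time: 3.48
tool_pos: [530.4, -176.3, 213.0]
tcp_rot: [-3.12, -0.018, 1.551]
contact_force: [-0.4, 0.5, 0.5]
grip_width: 0.5
```

Emit:
step_arm(moves=[0, 0, -0.1, 0, 0, -1, 1, 0, 0, -0.1, 0, 0, -1, 1, 0, 0, -0.1, 0, 0, -1, 1, 0, 0, 0, 0, 0, -1, 1, 0, 0, 0, 0, 0, -1, 1, 0, 0, 0, 0, 0, 0, 1])

```text
time: 3.98
tool_pos: [529.4, -175.9, 217.0]
tcp_rot: [-3.125, -0.028, 1.921]
contact_force: [0.4, 0.3, 0.2]
grip_width: 0.5
```

```bash
cat >> h.py <<'E'
c=np.array([579,-274.]);a=np.radians(114.5);X=np.array([np.cos(a),np.sin(a)]);Y=np.array([-X[1],X[0]])
def b(p): p=np.array(p)[:2]-c;return (p@X).round(1),(p@Y).round(1)
def look(tag):
    o=get_obs();print('t',o['time'],'z',o['tool_pos'][2],'bin',b(o['tool_pos']),'rot deg',np.degrees(o['tcp_rot']).round(1),o['contact_force'].round(1))
    t=cv2.cvtColor(capture('top'),cv2.COLOR_RGB2BGR);s=cv2.cvtColor(capture('side'),cv2.COLOR_RGB2BGR)
    A=cv2.resize(t[110:260,330:480],(400,400),interpolation=cv2.INTER_CUBIC);B=cv2.resize(s[200:360,300:460],(400,400),interpolation=cv2.INTER_CUBIC)
    cv2.imwrite(f'pics/{tag}.png',np.hstack([A,B]))
E
python3 -c "from h import *;look('a1')"
```

```text
t 3.9833 z 217.01359726660425 bin (np.float64(109.9), np.float64(4.4)) rot deg [-179.    -1.6  110. ] [0.4 0.3 0.2]
```

View pics/a1.png

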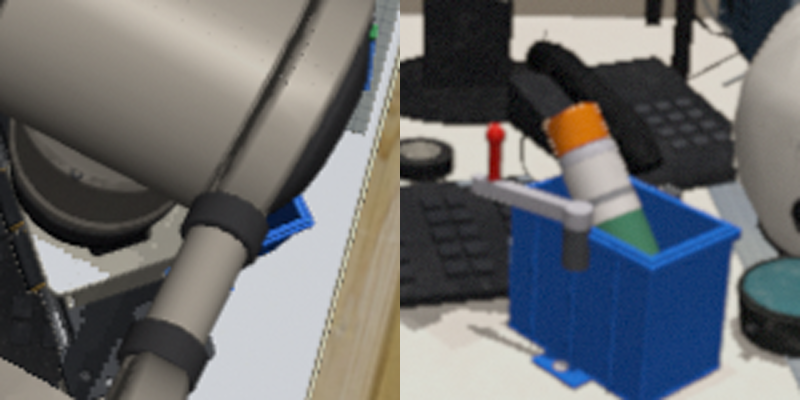

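Emit:
step_arm(moves=[0, 0.8, 0.2, 0, 0, -1, 1, 0, 0, 1, 0, 0, -0.1, 1, 0, 0, 1, 0, 0, 0, 1, 0, 0, 1, 0, 0, 0, 1, 0, 0, 0.8, 0, 0, 0, 1, 0, 0, 0, 0, 0, 0, 1])

```text
time: 4.58
tool_pos: [544.0, -168.9, 134.8]
tcp_rot: [-3.129, -0.026, 1.982]
contact_force: [-0.4, -0.2, -0.1]
grip_width: 0.3
```

```bash
python3 -c "from h import *;look('a2')"
```

```text
t 4.5833 z 134.78959348593622 bin (np.float64(110.1), np.float64(-11.7)) rot deg [-179.3   -1.5  113.6] [-0.4 -0.2 -0.1]
```

View pics/a2.png

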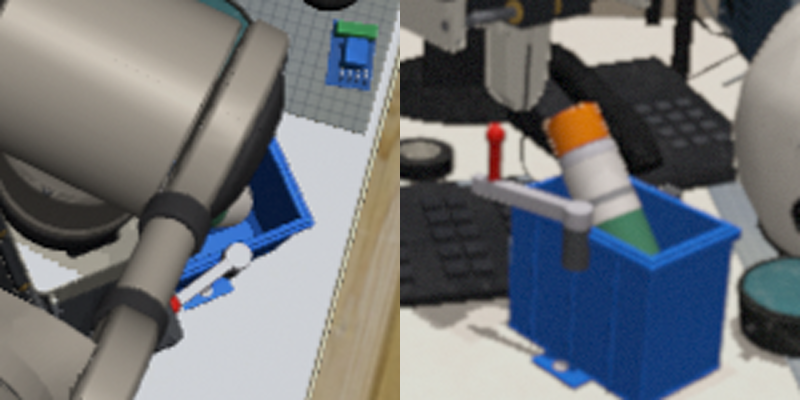

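Emit:
step_arm(moves=[-0.5, 0, 0.6, 0, 0, 0, 1, -0.5, 0, 0.2, 0, 0, 0, 1, -0.4, 0, 0, 0, 0, 0, 1, -0.4, 0, 0, 0, 0, 0, 1, -0.4, 0, 0, 0, 0, 0, 1])

```text
time: 5.1
tool_pos: [566.3, -213.4, 123.8]
tcp_rot: [-3.137, -0.018, 1.982]
contact_force: [-0.6, 0.7, 0.4]
grip_width: 0.4
```

```bash
python3 -c "from h import *;look('a3')"
```

```text
t 5.1 z 123.84369131984698 bin (np.float64(60.4), np.float64(-13.6)) rot deg [-179.7   -1.   113.6] [-0.6  0.7  0.4]
```

View pics/a3.png

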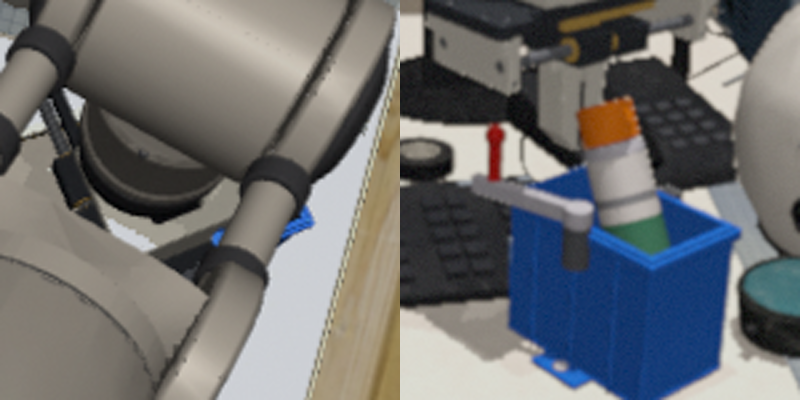

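Emit:
step_arm(moves=[-0.4, 0, -0.1, 0, 0, 0, 1, -0.4, 0, -0.1, 0, 0, 0, 1, -0.4, 0, 0, 0, 0, 0, 1, -0.3, 0, 0, 0, 0, 0, 1])

```text
time: 5.53
tool_pos: [579.5, -243.8, 128.3]
tcp_rot: [-3.137, -0.016, 1.982]
contact_force: [0.5, 0.6, -0.1]
grip_width: 0.4
```

```bash
python3 -c "from h import *;look('a4')"
```

```text
t 5.5333 z 128.34426445520648 bin (np.float64(27.3), np.float64(-12.9)) rot deg [-179.8   -0.9  113.6] [ 0.5  0.6 -0.1]
```

View pics/a4.png

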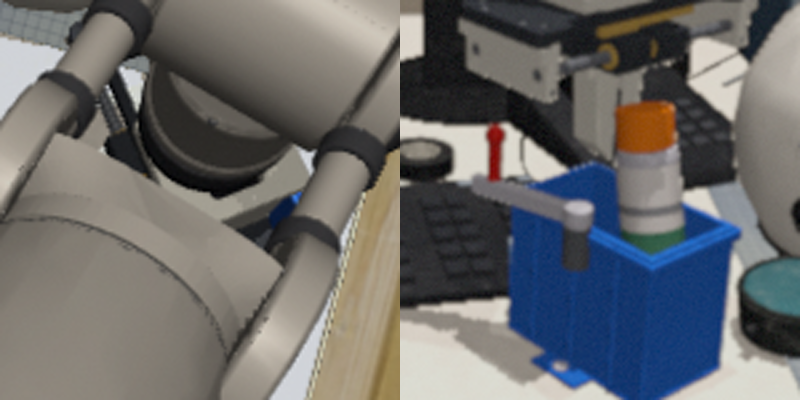

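Emit:
step_arm(moves=[-0.3, 0, 0, 0, 0, 0, 1, -0.3, 0, 0, 0, 0, 0, 1, -0.3, 0, 0, 0, 0, 0, 1, 0, 0, 0, 0, 0, 0, 1, 0, 0, 0, 0, 0, 0, 1])

```text
time: 6.05
tool_pos: [587.1, -261.9, 127.2]
tcp_rot: [-3.137, -0.017, 1.981]
contact_force: [-0.0, 0.8, -0.4]
grip_width: 0.6
```

```bash
python3 -c "from h import *;look('a5')"
```

```text
t 6.05 z 127.23575592275505 bin (np.float64(7.6), np.float64(-12.3)) rot deg [-179.7   -1.   113.5] [-0.   0.8 -0.4]
```

View pics/a5.png

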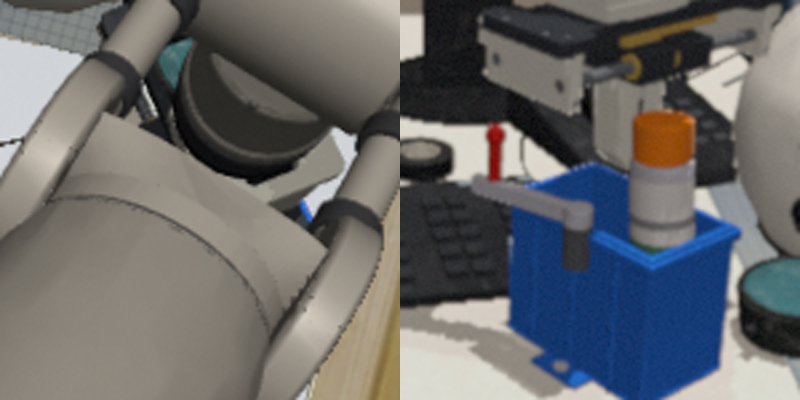

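Emit:
step_arm(moves=[0.8, 0, 0, 0, 0, 0, 1, 1, 0, -0.6, 0, 0, 0, 1, 0.6, 0, -1, 0, 0, 0, 1, 0, 0, -1, 0, 0, 0, 1, 0, 0, -0.8, 0, 0, 0, 1, 0, 0, 0, 0, 0, 0, 1])

```text
time: 6.65
tool_pos: [566.1, -214.8, 196.8]
tcp_rot: [-3.134, -0.022, 1.982]
contact_force: [0.2, -0.6, 1.0]
grip_width: 0.5
```

```bash
python3 -c "from h import *;look('a6')"
```

```text
t 6.65 z 196.7547960707793 bin (np.float64(59.3), np.float64(-12.8)) rot deg [-179.5   -1.3  113.6] [ 0.2 -0.6  1. ]
```

View pics/a6.png

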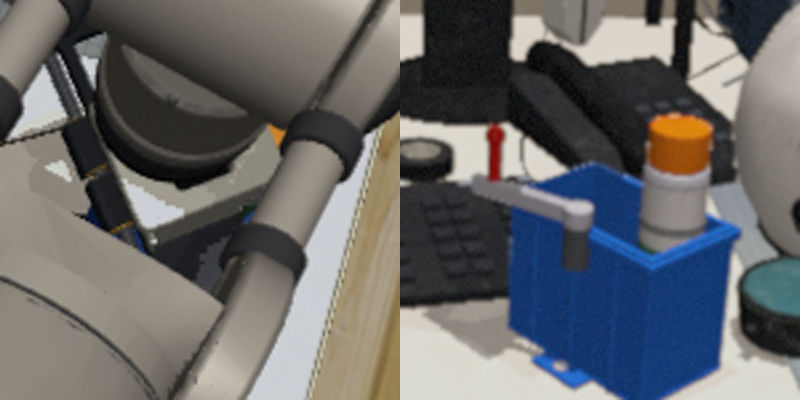

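Emit:
step_arm(moves=[0, -1, 0, 0, 0, 0, 1, 0, -1, 0, 0, 0, 0, 1, 0, -1, 0, 0, 0, 0, 1, 0, -1, 0, 0, 0, 0, 1, -0.1, -0.8, 0, 0, 0, 0, 1, 0, 0, 0, 0, 0, 0, 1])

```text
time: 7.25
tool_pos: [471.5, -253.4, 184.6]
tcp_rot: [-3.123, -0.037, 1.984]
contact_force: [0.4, -1.1, -0.3]
grip_width: 0.4
```

```bash
python3 -c "from h import *;look('a7')"
```

```text
t 7.25 z 184.60000405425137 bin (np.float64(63.3), np.float64(89.3)) rot deg [-179.    -2.1  113.7] [ 0.4 -1.1 -0.3]
```

View pics/a7.png

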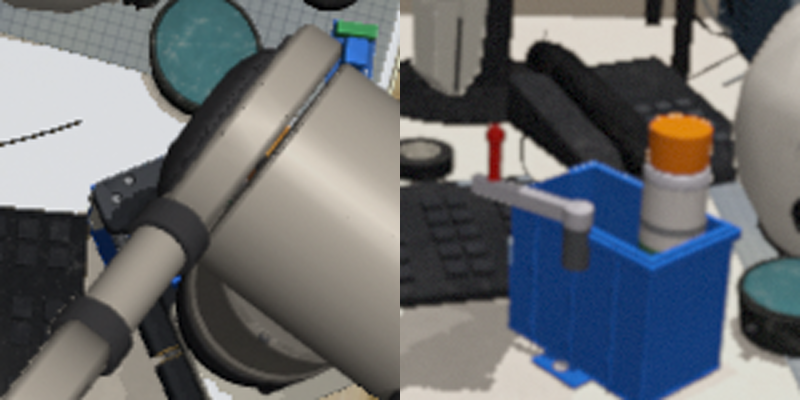

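Emit:
step_arm(moves=[-0.3, -0.2, 0.8, 0, 0, 0, 1, 0, 0, 1, 0, 0, 0, 1, 0, 0, 1, 0, 0, 0, 1, 0, 0, 0, 0, 0, 0, 1])

```text
time: 7.68
tool_pos: [474.1, -257.2, 125.9]
tcp_rot: [-3.128, -0.035, 1.986]
contact_force: [0.2, 0.6, -0.6]
grip_width: 0.2
```

```bash
python3 -c "from h import *;look('a8')"
```

```text
t 7.6833 z 125.93389102417815 bin (np.float64(58.7), np.float64(88.5)) rot deg [-179.2   -2.   113.8] [ 0.2  0.6 -0.6]
```

View pics/a8.png

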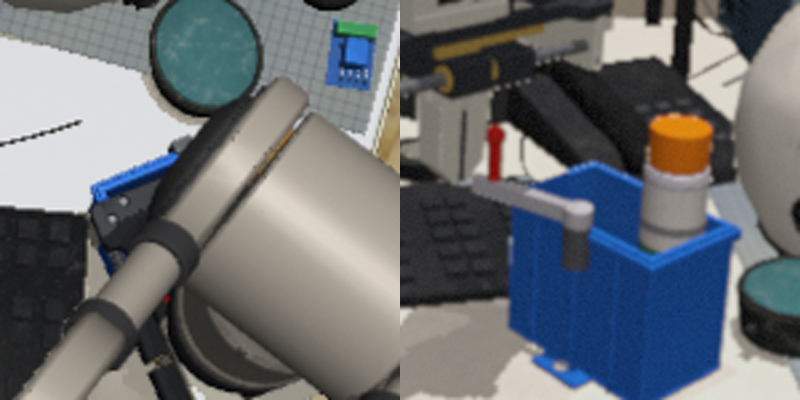

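Emit:
step_arm(moves=[0, 0.5, 0, 0, 0, 0, 1, 0, 0.5, 0, 0, 0, 0, 1, 0, 0.5, 0, 0, 0, 0, 1, 0, 0.5, 0, 0, 0, 0, 1])

```text
time: 8.12
tool_pos: [516.1, -241.6, 132.1]
tcp_rot: [-3.131, -0.027, 1.985]
contact_force: [-1.3, -2.6, 0.8]
grip_width: 0.4
```

```bash
python3 -c "from h import *;look('a9')"
```

```text
t 8.1167 z 132.10212757518892 bin (np.float64(55.5), np.float64(43.8)) rot deg [-179.4   -1.6  113.8] [-1.3 -2.6  0.8]
```

View pics/a9.png

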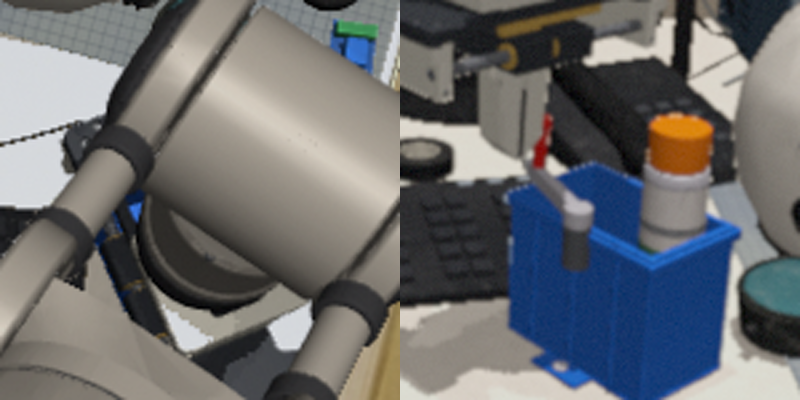

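Emit:
step_arm(moves=[-0.1, 0.5, 0.2, 0, 0, 0, 1, -0.3, 0.5, 0.1, 0, 0, 0, 1, -0.3, 0.2, 0, 0, 0, 0, 1])

```text
time: 8.47
tool_pos: [546.3, -243.3, 126.2]
tcp_rot: [-3.133, -0.026, 1.988]
contact_force: [-0.7, 0.7, 0.3]
grip_width: 0.5
```

```bash
python3 -c "from h import *;look('b0')"
```

```text
t 8.4667 z 126.19224666291285 bin (np.float64(41.5), np.float64(17.1)) rot deg [-179.5   -1.5  113.9] [-0.7  0.7  0.3]
```

View pics/b0.png

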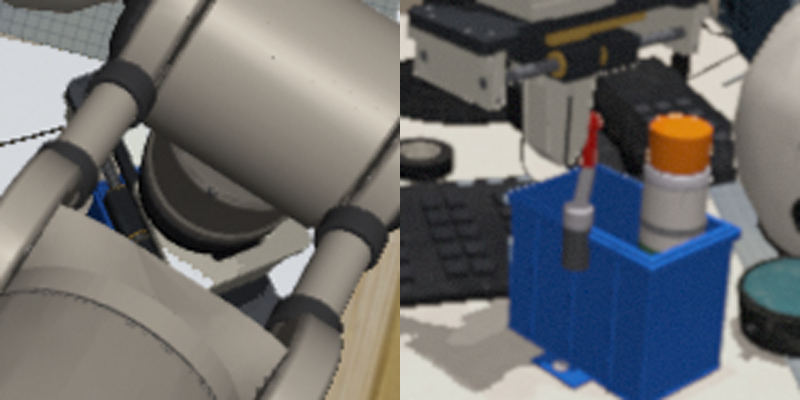

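```bash
python3 - <<'E'
from h import *
s=cv2.cvtColor(capture('side'),cv2.COLOR_RGB2BGR)
r=s[235:305,395:440];cv2.imwrite('pics/b1.png',cv2.resize(r,None,fx=8,fy=8,interpolation=cv2.INTER_NEAREST))
hsv=cv2.cvtColor(s,cv2.COLOR_BGR2HSV);m=cv2.inRange(hsv,(5,150,120),(18,255,255));m[:, :395]=0;m[:,440:]=0;m[310:]=0;m[:230]=0
ys,xs=np.nonzero(m);print(xs.min(),xs.max(),ys.min(),ys.max())
cx=(xs.min()+xs.max())/2
# cap top back edge & front bottom edge at camera-near side
C=get_calibration('side');R=Ro.from_euler('xyz',C['orientation']).as_matrix()
def proj(p):
    q=C['mtx']@(R.T@(np.array(p)-C['eye']));return (q[:2]/q[2]).round(1)
for x in(-36,-28,-20):
  for y in (-13,0):
    w=c+x*X+y*Y
    print(x,y,'z169',proj([*w,169]),'z143',proj([*w,143]),'z104',proj([*w,104]))
E
```

```text
400 424 246 268
-36 -13 z169 [412.4 249.4] z143 [411.  265.4] z104 [409.  288.7]
-36 0 z169 [406.6 251.4] z143 [405.3 267.6] z104 [403.3 291. ]
-28 -13 z169 [408.3 247.8] z143 [407.  263.7] z104 [405.  286.8]
-28 0 z169 [402.5 249.8] z143 [401.2 265.9] z104 [399.4 289.2]
-20 -13 z169 [404.2 246.3] z143 [403.  262.1] z104 [401.1 285. ]
-20 0 z169 [398.4 248.2] z143 [397.2 264.2] z104 [395.5 287.3]
```

View pics/b1.png

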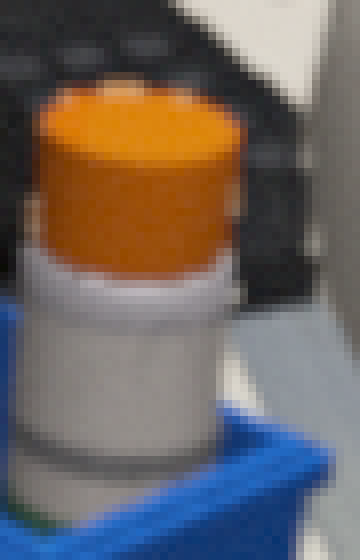

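Emit:
step_arm(moves=[0.2, -0.4, 0, 0, 0, 0, 1, 0.9, 0, 0, 0, 0, 0, 1, 0.2, 0.8, 0, 0, 0, 0, 1, 0, 0.8, 0, 0, 0, 0, 1, 0, 0.1, 0, 0, 0, 0, 1])

```text
time: 9.03
tool_pos: [553.8, -209.3, 126.2]
tcp_rot: [-3.131, -0.028, 1.983]
contact_force: [-0.6, -0.5, 0.0]
grip_width: 0.8
```

```bash
python3 -c "from h import *;look('b2')"
```

```text
t 9.0333 z 126.23128311631399 bin (np.float64(69.4), np.float64(-3.9)) rot deg [-179.4   -1.6  113.6] [-0.6 -0.5  0. ]
```

View pics/b2.png

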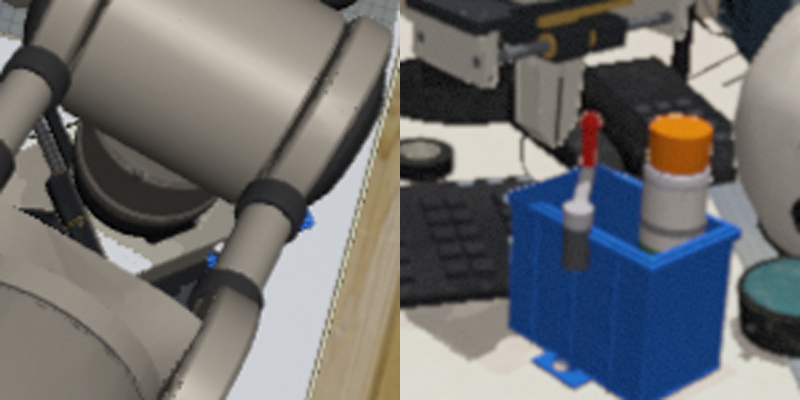

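Emit:
step_arm(moves=[-0.3, 0.5, 0, 0, 0, 0, 1, -0.4, 0.2, 0, 0, 0, 0, 1, -0.4, 0, 0, 0, 0, 0, 1, -0.4, 0, 0, 0, 0, 0, 1, -0.4, 0, 0, 0, 0, 0, 1])

```text
time: 9.55
tool_pos: [580.4, -236.8, 125.3]
tcp_rot: [-3.136, -0.036, 1.983]
contact_force: [6.5, 10.5, 0.5]
grip_width: 0.3
```

```bash
python3 -c "from h import *;look('b3')"
```

```text
t 9.55 z 125.34945732312286 bin (np.float64(33.3), np.float64(-16.7)) rot deg [-179.7   -2.1  113.6] [ 6.5 10.5  0.5]
```

View pics/b3.png

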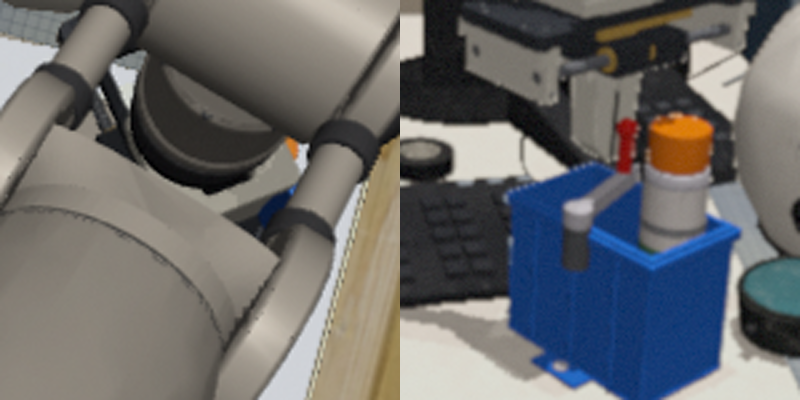

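Emit:
step_arm(moves=[-0.3, 0.15, 0, 0, 0, 0, 1, -0.3, 0.1, 0, 0, 0, 0, 1])

```text
time: 9.82
tool_pos: [587.4, -249.9, 124.5]
tcp_rot: [-3.13, -0.034, 1.982]
contact_force: [0.1, 1.7, 0.4]
grip_width: 0.4
```

```bash
python3 -c "from h import *;look('b4')"
```

```text
t 9.8167 z 124.49033519050785 bin (np.float64(18.5), np.float64(-17.7)) rot deg [-179.3   -2.   113.6] [0.1 1.7 0.4]
```

View pics/b4.png

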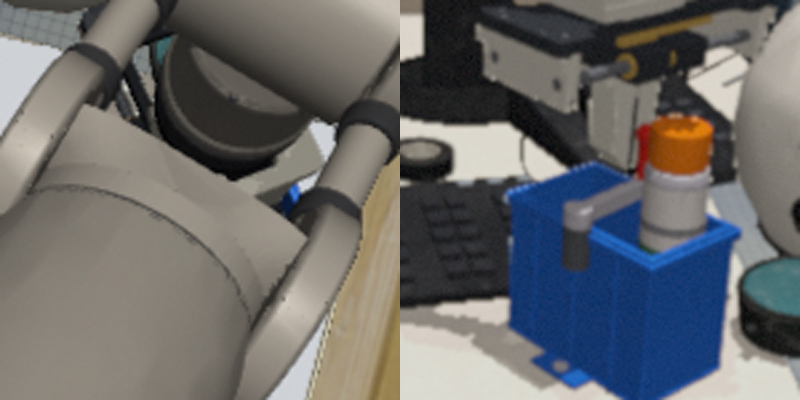

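Emit:
step_arm(moves=[-0.2, 0, 0, 0, 0, 0, 1, -0.2, 0, 0, 0, 0, 0, 1])

```text
time: 10.08
tool_pos: [589.9, -256.3, 123.6]
tcp_rot: [-3.129, -0.039, 1.982]
contact_force: [-5.3, 17.5, 8.4]
grip_width: -0.0
```

Emit:
step_arm(moves=[-0.2, 0, 0, 0, 0, 0, 1])

```text
time: 10.17
tool_pos: [590.0, -256.2, 123.5]
tcp_rot: [-3.128, -0.048, 1.982]
contact_force: [-9.3, 21.2, 11.6]
grip_width: 0.6
```

```bash
python3 -c "from h import *;look('b5')"
```

```text
t 10.1667 z 123.51494622407674 bin (np.float64(11.6), np.float64(-17.4)) rot deg [-179.2   -2.8  113.6] [-9.3 21.2 11.6]
```

View pics/b5.png

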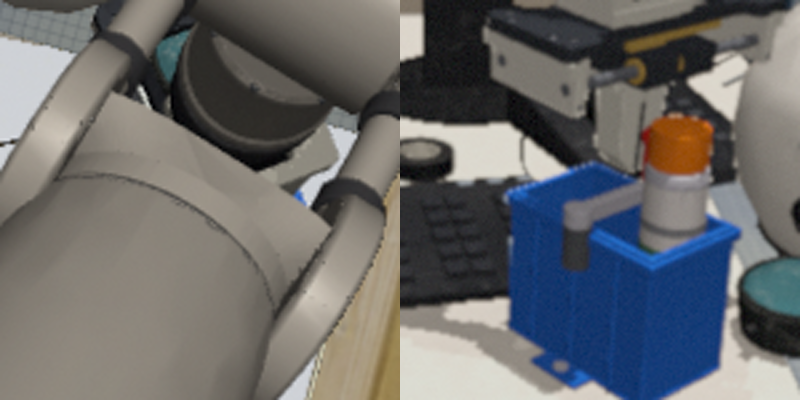

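Emit:
step_arm(moves=[0, 0, 0, 0, 0, 0, 1, 0.3, 0, 0, 0, 0, 0, 1, 0.7, 0, -0.3, 0, 0, 0, 1, 0.5, 0, -1, 0, 0, 0, 1, 0, 0, -1, 0, 0, 0, 1, 0, 0, -1, 0, 0, 0, 1, 0, 0, -1, 0, 0, 0, 1, 0, 0, -1, 0, 0, 0, 1])

```text
time: 10.93
tool_pos: [576.8, -230.7, 229.0]
tcp_rot: [-3.117, -0.057, 1.982]
contact_force: [0.5, -0.5, -0.2]
grip_width: 0.5
```

Emit:
step_arm(moves=[0, -1, -1, 0, 0, 0, 1, 1, -1, 0, 0, 0, 0, 1, 1, -1, 0, 0, 0, 0, 1, 1, -1, 0, 0, 0, 0, 1, 1, -1, 0, 0, 0, 0, 1, 1, -1, 0, 0, 0, 0, 1, 1, -1, 0, 0, 0, 0, 1, 0, 0, 0, 0, 0, 0, 1])

```text
time: 11.6
tool_pos: [395.1, -179.5, 262.5]
tcp_rot: [-3.121, -0.041, 1.98]
contact_force: [1.2, 0.1, 0.9]
grip_width: 0.2
```

```bash
python3 -c "from h import *;look('b6')"
```

```text
t 11.6 z 262.46846001944 bin (np.float64(162.3), np.float64(128.2)) rot deg [-178.8   -2.4  113.4] [1.2 0.1 0.9]
```

View pics/b6.png

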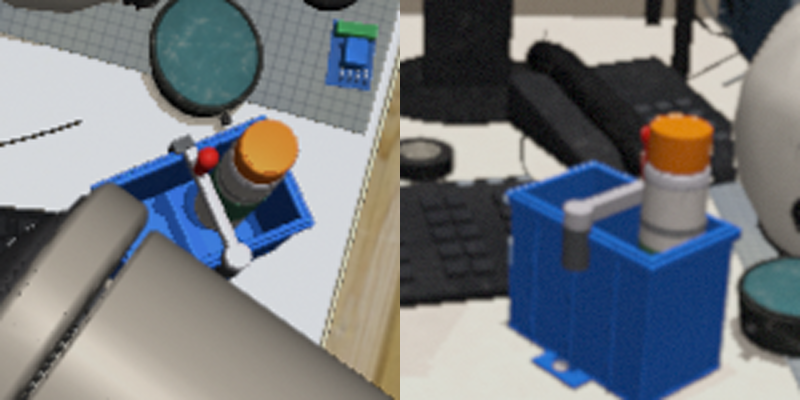

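```bash
python3 - <<'E'
from h import *
B=plane('top',(408-.4,169.5),148);P=plane('top',(418.6,206.1),118);K=plane('top',(430.2,166),169)
print(b(B),b(P),b(K)); d=(B-P)[:2];ang=np.degrees(np.arctan2(d@Y,d@X));print(np.linalg.norm(d),ang,'keeper',np.radians(30-ang))
print('cap tri',tri((430.2,166),(412.1,249.8)))
E
```

```text
(np.float64(-4.1), np.float64(-19.3)) (np.float64(-2.9), np.float64(42.2)) (np.float64(-34.9), np.float64(-6.5))
61.50488619061437 -91.19110806489977 keeper 2.115183859872755
cap tri (array([ 601.61005004, -303.93159853,  169.14958378]), np.float64(4.54318136926291))
```

Keeper is at its stop (≈2.1 rad), and the cap top is at 169 mm with the can against the home wall. I'm handing in.

```bash
python3 -c "
from plant import *
print(close_job())"
```

```text
the job is handed in; nothing more can be done
None
```

The can is standing upright at the home end of the bin and the keeper bar is at its stop. I handed the job in at about 12 s of the 45 s allowed.

I tipped the can up by pushing its cap with the closed fingers until it dropped onto its foot. It was not gripped or lifted. I then pushed the red post round in two stages, first on its outer side and then from the lean end. The fingers stopped moving there at about 25 N, at the place I had worked out for the stop. I then backed the arm clear.

**Can:**
- The cap's top measured 169 mm above the desk in the two camera views together, which is what an upright can gives.
- Its axis is about 21 mm from the home wall, which puts it against that wall.
- Before I swung the keeper past 1.5 rad, the side view showed the can already standing upright.

**Keeper:** its angle measured about 2.1 rad, against a stop of 2.09, with the post 61.5 mm from the pivot (62 given).

**Disagreements:**
- The two camera views missed each other by about 4.5 mm at the cap. They also placed the can differently across the bin, at y ≈ -6 mm from the top and -13 mm from the side. Both positions fit inside the bin.
- The keeper did not start at 0; it measured about 0.29 rad.

I did not measure the mug, tape roll and pen again at the end. The arm never worked near them.

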